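Put the stockroom torch back on charge

TASK

Put the torch back on charge: take it from its notched rest and press it down between the spring fingers of the charging cradle until both clips have snapped around its body, tail towards the contact block but still clear of it. Then slide it along in the clips, by feel and gently, until its tail has pushed the sprung contact in to its firm stop, and let go. Never push hard on the cradle, and leave everything else on the bench where it is.

Things in the scene. Friction and masses are not known exactly. Their poses are not given: they have to be found in the camera images.
- torch_mid (a point): Point on the torch's axis 100 mm from its tail end. Round rod 190 mm long, 0.16 to 0.26 kg: black body 28 mm in diameter, with a bright metal head 36 mm in diameter over the 34 mm at its head end. Own x axis along the torch to the tail (tail end +100 mm, head end -90 mm, head's shoulder -56 mm; balance point about -3 mm). It starts lying level with its axis 36 mm above the bench.
- torch_tail (a point): Centre of the flat tail end of the torch, 100 mm along +x from torch_mid.
- cradle: Charging cradle fixed to the bench: grey plastic base 202 x 70 x 8 mm (x = -62 to 140 mm), origin on its underside, z up. Its x axis is the line along which a clipped torch lies, pointing to the contact block at its +x end; y is across. Two bright steel spring clips stand on it, up to 71 mm above the bench; free room between them for gripper fingers: x = -25 to 49 mm, above the 11 mm high base.
- seat (a point): Where the axis of a fully seated torch passes the cradle's x = 0, y = 0; 50 mm above the bench; same axes as the cradle. Press the torch in with torch_mid between x = -34 and -26 mm from here: then its tail is clear of the contact in any setting and its head is outside the clips. Sliding a clipped torch along takes about 5 to 9 N; clip friction keeps a released torch where it is.
- clip_a (a point): Clip at the cradle's x = -32 mm, 14 mm long, on the seated axis (50 mm above the bench). Two spring fingers flare upward (mouth 37 mm wide, 20 mm above this point) from a throat 18 mm wide, 11 mm above this point. They yield sideways as the body is pressed down: resistance begins about 25 mm above the seat and vanishes as the body's axis passes below 11 mm; it then snaps on to a V saddle.
- clip_b (a point): The same clip at the cradle's x = +56 mm. Pressing into both clips together takes some 8 to 15 N at the peak; pulling out takes about as much.
- contact (a joint): Round brass sprung contact, 18 mm in diameter, facing -x on the torch's axis in the face of the contact block: 0 m = fully out, 0.004 m = in to its firm stop; 0.4 N to start, 1.2 N fully in. The block (24 x 44 mm, 60 mm high, clamp knob to +y) is clamped somewhere along a slot, not measured: the free contact's face is 78 to 108 mm along x from seat. The stop bears 15 N, no more.
- rest: Notched plywood holder fixed to the bench, 150 x 64 mm, origin on its underside. The torch lies along its x axis, tail to +x, in two V notches 12 mm long at x = -40 and +72 mm, torch_mid within 6 mm of x = 0. Base 6 mm thick, notches up to 34 mm high; nothing else between them.
- smallbox: Small brown carton 58 x 40 x 30 mm, bystander; origin under its centre.
- tape: Empty cardboard tape core, 64 mm in diameter, 24 mm high, bystander; origin under its centre.
- whitebox: White carton 100 x 110 x 50 mm, bystander; origin under its centre.
- redbox: Red carton 100 x 130 x 60 mm, bystander; origin under its centre.
There are look-alikes about, which are no part of the job. Leave any orange look-alike of the part that bears torch_mid alone.

How it is judged:
On the way, in this order (a step that is already met when the one before it is completed fails the run):
1. the torch is snapped down into both clips (z of torch_mid in the frame of seat between -0.003 and 0.0025 m and y of torch_mid in the frame of seat between -0.003 and 0.003 m and angle between the x axis of torch_mid and the x axis of cradle, either way round below 0.05 rad and x of torch_tail in the frame of seat above 0.062 m), for 0.2 s.
2. the torch's tail has pushed the contact in by more than 2 mm (value of joint contact above 0.002 m), for 0.2 s.
At the end, for the whole second after the job is handed in: The torch is seated in both clips (torch_mid within 3 mm of the cradle's axis sideways, no more than 2.5 mm above the seat, parallel to within 0.05 rad), tail towards the contact, which it keeps pushed in by more than 2 mm of its 4 mm, at rest and released (z of torch_mid in the frame of seat between -0.003 and 0.0025 m and y of torch_mid in the frame of seat between -0.003 and 0.003 m and angle between the x axis of torch_mid and the x axis of cradle, either way round below 0.05 rad and x of torch_tail in the frame of seat above 0.07 m and value of joint contact above 0.002 m and velocity of joint contact between -0.002 and 0.002 m/s); the robot touches nothing.
It fails at once if the torch rams the sprung contact with more than 15 N (contact force between anything else and contact above 15 N).
It fails at once if the contact forces on the cradle (some 20 N of them the clips' own squeeze on the torch) add up to more than 90 N (contact force between anything else and cradle above 90 N).
It fails at once if a bystander is moved by more than 30 mm (distance of any of smallbox, tape, whitebox, redbox from where it was at the start of the episode above 0.03 m).
It also fails if it takes over 48 s, if anything falls off the work surface, if the arm or the gripper's body presses on something with over 40 N, if the wrist force passes 120 N, or if a joint passes its speed limit or range.

ROBOT

A 6-joint arm with a two-finger parallel gripper is mounted at the origin on the work surface. World frame = base frame: x ahead of the robot, y to its left, z up, the work surface at z = 0. Lengths are in m, angles in rad, forces in N, time in s.
With the tool pointing down it reaches from about 0.375 to 0.825 m from the base axis. Payload 5.5 kg.
Tool frame: the origin (TCP) lies at the very end of the fingers, on their centre line; the grasp point (between the pads) lies 19 mm behind it; z points along the fingers, y is the line along which they close (so a half turn about z gives the same grasp; the last joint's range is limited). The gripper opens to 85 mm and grips with 20 to 120 N. Pads are 22 mm wide; open, the fingers measure 114 mm over their backs; the gripper's body (76 mm by 85 mm) begins 54 mm behind the grasp point. The pads swing forward as they close: fully open they stand 13 mm farther back than shut.
Start: joints at [-1.327, 0.314, -0.047, 1.21, 0, 1.571], TCP at [0.145, -0.582, 0.231] pointing down, gripper open.
Joint ranges: [-2.67, 2.67], [-0.69, 1.73], [-1.03, 1.25], [-2.08, 2.16], [-1.42, 1.45], [-3.14, 3.14]. Speed limits (rad/s): [2.39, 2.39, 3.01, 3.14, 3.14, 3.14].

INTERFACE

Orientations are given as a unit quaternion [x, y, z, w].
In Python, from bench import robot gives the robot as it stands. The module is installed in compiled form; this text tells all that it offers.
- The arm moves only by the tool play_rows, never from a script. Its argument "steps" is one flat list of numbers, 5 for each row, row after row: the shift along the tool's x, y, z in m, then the turn about the tool's z in degrees, then the finger opening in m, from 0 to 0.0854. A call has 1 to 5 rows; each row shifts and turns the commanded pose from where the row before left it, along the tool's axes as they then stand; what a row does not reach is not made up. A row lasts 1/12 s, in which the tool goes at most 41.7 mm and 7.16 degrees, less where a joint would pass 70% of its speed; a pose out of reach is approached as far as the arm can. A call with a gripper value outside its range is refused whole. The fingers move at their own pace and stop on an object; "force" is the grip in N (left out, the last holds). Time passes only in rows, so rows that do not move let the fingers close. It gives the time, the measured TCP pose, the force, the opening and the grip force at its end, in the units of the state.
- robot.state(): the state, without advancing time (a new reading comes with each control period).
- robot.grab_frame(name): name is "side" or "top" or "wrist"; returns (picture, depth): 480x640x3 uint8, blue, green, red; 480x640 float32, m along the optical axis (not along the pixel's ray), 0 where there is no reading.
- robot.calibration(name): a dict with "intrinsics" (3x3 intrinsics, pixels), "rvec" (rotation vector, rad) and "tvec" (3), from world to camera coordinates, as OpenCV has them. Camera axes: x right, y down, z forward; pixel columns grow to the right and rows downward; lengths in m; the calibration is good to about 2 mm. A picture is of the moment at which its call begins: read the wrist's pose just before it. calibration takes no time and is no camera call; for the wrist camera it gives the pose at the moment of the call.
- robot.sign_off(): hands the job in; it is judged then, once.
The state is a dict: "time": time; "joint_pos": joint angles; "qd": joint speeds; "effort": joint torques, N m; "position": TCP position; "orientation": TCP orientation; "contact_force": force on the tool from outside, world axes, zero at the start; "torque": the same for the moment, N m; "gripper_width": finger opening in m; "grasp_force": force on a finger pad.
Only numpy, scipy, OpenCV 4.12 (cv2) and the standard library are available. Lean on these libraries where they do the work, as an engineer would, in place of code of your own. Each camera call takes 0.05 s, during which the arm holds its last target. There are 200 camera calls.

## Working session

There is one attempt and no reset: what is moved stays moved. The work goes in short steps, Python scripts to look and compute and a tool call to move; the robot and the scene stay as the last step left them, time stands still between calls to the robot, and variables do not carry over. Pictures are saved under pics/ and viewed, at most 10 in all, crops included, and the job is handed in when it is done.

Besides the shell and the picture viewer there is one more tool, called after "Request:" as name(argument=value, ...) on one line, values as JSON. play_rows: Moves the arm, as the interface text tells. Its arguments: {"type":"object","properties":{"steps":{"type":"array"},"force":{"type":"number"}},"required":["steps"]}

```bash
mkdir -p pics; cat > h.py <<'E'
import numpy as np, cv2
from bench import robot
def grab(n):
    c=robot.calibration(n); im,d=robot.grab_frame(n)
    K=np.array(c["intrinsics"],float);R=cv2.Rodrigues(np.array(c["rvec"],float))[0];t=np.array(c["tvec"],float).ravel()
    return im,d,K,R,t
def ray(K,R,t,uv,z):
    uv=np.atleast_2d(np.array(uv,float)); p=np.c_[uv,np.ones(len(uv))]@np.linalg.inv(K).T@R
    o=-R.T@t; return o+p*((z-o[2])/p[:,2])[:,None]
def cloud(d,K,R,t):
    v,u=np.mgrid[0:d.shape[0],0:d.shape[1]]
    P=np.stack([u*d,v*d,d],-1)@np.linalg.inv(K).T
    return (P-t)@R
E
python3 - <<'E'
from h import *
np.set_printoptions(precision=4,suppress=True)
for n in("top","side"):
    im,d,K,R,t=grab(n); cv2.imwrite(f"pics/{n}1.png",im); np.savez(f"{n}1.npz",im=im,d=d,K=K,R=R,t=t); print(n,-R.T@t,K[0,0])
print(robot.state())
E
```

```text
top [0.331  0.0071 1.3497] 520.5888141608397
side [-0.1761  0.7161  0.6907] 454.4414045449256
{'time': 0.1, 'joint_pos': array([-1.327 ,  0.3142, -0.048 ,  1.2102,  0.    ,  1.5708]), 'qd': array([-0.0018, -0.0013,  0.0026, -0.    , -0.002 , -0.0004]), 'effort': array([  0.0007, -54.0766,  34.0542,   0.0111,   0.0001,   0.    ]), 'position': array([ 0.1447, -0.5817,  0.2305]), 'orientation': array([ 0.9926,  0.1216, -0.0001, -0.0008]), 'contact_force': array([1.1768, 0.8631, 0.624 ]), 'torque': array([-0.0219, -0.0015,  0.0284]), 'grasp_force': 0.0, 'gripper_width': 0.08526345633683204}
```

View pics/top1.png

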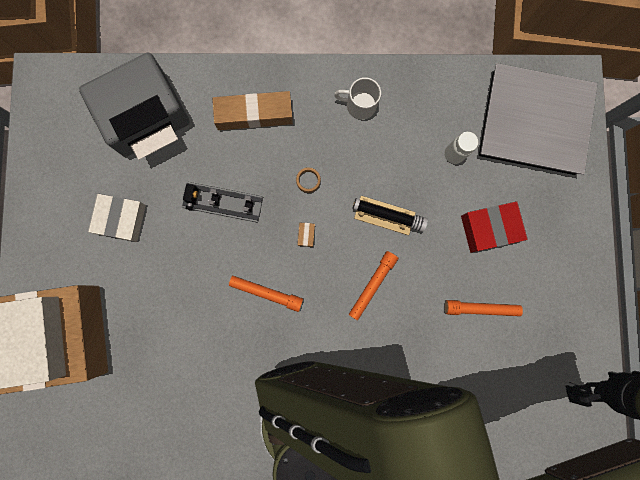

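View pics/side1.png

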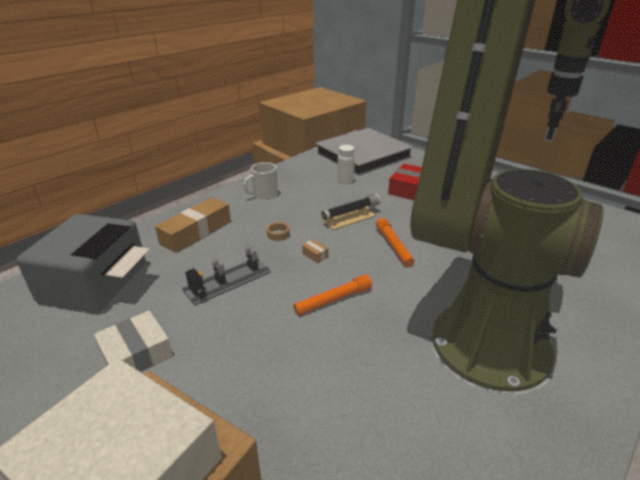

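The top view shows the torch in its rest, tail at about (354,205) and head at (425,225). The cradle lies from (185,195), the contact block end, to (262,210), and the tape core and small carton are nearby. The side view agrees.

```bash
python3 - <<'E'
from h import *
np.set_printoptions(precision=4,suppress=True)
f=np.load("top1.npz");im,d,K,R,t=[f[k] for k in("im","d","K","R","t")]
P=cloud(d,K,R,t)
def roi(u0,v0,u1,v1):
    m=np.zeros(d.shape,bool);m[v0:v1,u0:u1]=1;return m&(d>0)
print("bench z",np.median(P[260:280,100:200,2]))
m=roi(345,185,435,245)
T=m&(P[...,2]>0.040)
q=P[T]; print("torch n",len(q)); c=q[:,:2].mean(0); 
r=cv2.minAreaRect(q[:,:2].astype(np.float32)); print(r, q[:,2].max())
u=np.linalg.svd(q[:,:2]-c,full_matrices=False)[2][0]; u*=np.sign(u[1]); s=(q[:,:2]-c)@u
print("axis",u,np.degrees(np.arctan2(u[1],u[0])),"ends",c+u*s.min(),c+u*s.max(),s.max()-s.min())
m=roi(170,170,275,235)
B=m&(P[...,2]>0.003); q=P[B]
print("cradle",cv2.minAreaRect(q[:,:2].astype(np.float32)))
B=m&(P[...,2]>0.003)&(P[...,2]<0.016); q=P[B]
r=cv2.minAreaRect(q[:,:2].astype(np.float32));print("base",r,cv2.boxPoints(r))
for lo,hi in((.05,.056),(.056,.066),(.066,.08)):
  B=m&(P[...,2]>lo)&(P[...,2]<hi)
  n,l,st,ce=cv2.connectedComponentsWithStats(B.astype(np.uint8))
  for i in range(1,n): print(lo,st[i][4],ce[i],P[l==i].mean(0))
for n,(a,b,c_,d_) in dict(tape=(290,160,325,198),box=(292,215,320,252)).items():
  q=P[roi(a,b,c_,d_)&(P[...,2]>.01)]; print(n,q.mean(0))
for n in("top1",):
  cv2.imwrite("pics/c1.png",cv2.resize(im[160:260,160:440],None,fx=2.8,fy=2.8,interpolation=cv2.INTER_CUBIC))
E
```

```text
bench z 0.0002387253359037245
torch n 807
((0.5269885659217834, -0.2063908874988556), (0.19209076464176178, 0.03436136245727539), 71.49555969238281) 0.061237264602070594
axis [0.2959 0.9552] 72.7888210231688 ends [ 0.4961 -0.2975] [ 0.553  -0.1139] 0.1922126767784599
cradle ((0.562336266040802, 0.22812382876873016), (0.17015816271305084, 0.27407631278038025), 0.09115663170814514)
base ((0.562336266040802, 0.22812382876873016), (0.17015816271305084, 0.27407631278038025), 0.09115663170814514) [[0.477  0.365 ]
 [0.4775 0.091 ]
 [0.6476 0.0912]
 [0.6472 0.3653]]
0.05 1 [187. 183.] [0.6016 0.3081 0.0548]
0.05 1 [191. 185.] [0.5963 0.2977 0.0555]
0.05 1 [195. 185.] [0.5966 0.2879 0.0541]
0.05 2 [189.5 186.5] [0.5928 0.3017 0.0539]
0.05 1 [195. 188.] [0.5896 0.2884 0.0509]
0.05 2 [186.5 192. ] [0.5785 0.3087 0.0549]
0.05 1 [189. 193.] [0.5759 0.3023 0.0551]
0.05 3 [195.6667 193.3333] [0.5752 0.2856 0.0545]
0.05 1 [187. 194.] [0.5734 0.3073 0.0549]
0.05 9 [193.6667 196.1111] [0.5682 0.2906 0.054 ]
0.05 1 [187. 197.] [0.5655 0.3069 0.0558]
0.05 1 [184. 198.] [0.5631 0.3145 0.0552]
0.05 1 [251
[... 319 characters left out ...]
191.7333] [0.5777 0.2386 0.0633]
0.056 2 [244.5 198.5] [0.5606 0.1614 0.0631]
0.056 5 [248.6 199. ] [0.5595 0.1512 0.0625]
0.056 4 [209.25 200.25] [0.5561 0.2495 0.0626]
0.056 5 [212.8 201.6] [0.5529 0.2408 0.0613]
0.056 1 [208. 202.] [0.5512 0.252  0.0656]
0.056 1 [242. 207.] [0.539  0.1673 0.0635]
0.056 9 [246.8889 208.1111] [0.5367 0.1554 0.0606]
0.066 13 [212.6154 190.1538] [0.5803 0.2403 0.0703]
0.066 21 [247.2381 196.9524] [0.5635 0.154  0.0689]
0.066 1 [187. 198.] [0.561  0.3042 0.0669]
0.066 13 [210.6154 201.9231] [0.5507 0.2447 0.0695]
0.066 1 [250. 200.] [0.5563 0.1473 0.0662]
0.066 14 [244.7143 208.6429] [0.534  0.1598 0.069 ]
tape [0.6191 0.0021 0.0221]
box [0.4748 0.0078 0.0299]
```

View pics/c1.png

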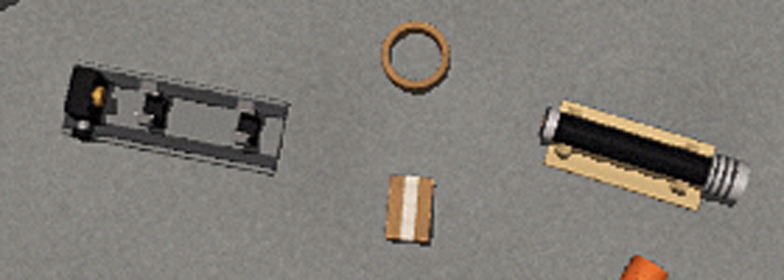

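The crop shows the torch tail cap at left and the larger head at right, which means both torch and cradle have +x to the left. Both clips and the brass contact on the block (98,96) are visible. Next: turn, then go above the torch.

Request:
play_rows(steps=[0,0,0,-7,0.085,0,0,0,-7,0.085,0,0,0,-7,0.085,0,0,0,-7,0.085,0,0,0,-7,0.085])

```text
time: 0.52
position: [0.1448, -0.5819, 0.2308]
orientation: [0.909, 0.417, 0.0, -0.0]
contact_force: [0.6, 0.1, 0.9]
gripper_width: 0.0849
grasp_force: 0.0
```

Request:
play_rows(steps=[0,0,0,-7,0.085,0,0,0,-7,0.085,0,0,0,-7,0.085,0,0,0,-1.5,0.085,0.02,0.01,0,0,0.085])

```text
time: 0.93
position: [0.1589, -0.568, 0.2306]
orientation: [0.812, 0.583, -0.001, -0.0]
contact_force: [0.4, 0.3, 0.6]
gripper_width: 0.0851
grasp_force: 0.0
```

Request:
play_rows(steps=[0.033,0.016,0,0,0.085,0.033,0.016,0,0,0.085,0.033,0.016,0,0,0.085,0.033,0.016,0,0,0.085,0.033,0.016,0,0,0.085])

```text
time: 1.35
position: [0.2896, -0.4339, 0.231]
orientation: [0.812, 0.584, 0.0, -0.0]
contact_force: [-0.6, -0.5, 0.3]
gripper_width: 0.085
grasp_force: 0.0
```

Request:
play_rows(steps=[0.033,0.016,0,0,0.085,0.033,0.016,0,0,0.085,0.033,0.016,0,0,0.085,0.033,0.016,0,0,0.085,0.033,0.016,0,0,0.085])

```text
time: 1.77
position: [0.418, -0.3028, 0.2311]
orientation: [0.812, 0.584, -0.0, -0.0]
contact_force: [1.1, -1.1, -0.1]
gripper_width: 0.0851
grasp_force: 0.0
```

Request:
play_rows(steps=[0.033,0.016,0,0,0.085,0.033,0.016,0,0,0.085,0.033,0.016,0,0,0.085,0.033,0.016,0,0,0.085,0,0,0,0,0.085])

```text
time: 2.18
position: [0.5235, -0.1952, 0.2307]
orientation: [0.81, 0.586, 0.001, -0.0]
contact_force: [0.0, -1.1, 0.2]
gripper_width: 0.0849
grasp_force: 0.0
```

```bash
python3 - <<'E'
from h import *
np.set_printoptions(precision=4,suppress=True)
s=robot.state();print(s["position"],s["orientation"],s["joint_pos"])
im,d,K,R,t=grab("wrist"); cv2.imwrite("pics/w1.png",im); np.savez("w1.npz",im=im,d=d,K=K,R=R,t=t)
print("cam",-R.T@t,R[2]); P=cloud(d,K,R,t)
m=(d>0)&(abs(P[...,0]-.527)<.09)&(abs(P[...,1]+.206)<.13)&(P[...,2]>.040)&(P[...,2]<.07)
q=P[m][:,:2].astype(np.float32); print(len(q),cv2.minAreaRect(q),P[m][:,2].max())
c=q.mean(0);u=np.linalg.svd(q-c,full_matrices=False)[2][0];u*=np.sign(u[1])
for k in range(-90,100,15):
    w=q[abs((q-np.array([.527,-.2064]))@u-k/1000)<.004]
    if len(w)>5:
        n=np.array([-u[1],u[0]]);e=(w-[.527,-.2064])@n;print(k,e.min(),e.max())
print(u,np.degrees(np.arctan2(u[1],u[0])))
E
```

```text
[ 0.5235 -0.1952  0.2307] [ 0.81    0.5864  0.0013 -0.0005] [-0.3585  0.2355 -0.1517  1.1831  0.0027  1.53  ]
cam [ 0.5464 -0.1259  0.373 ] [-0.0867 -0.2657 -0.9601]
8023 ((0.5275768637657166, -0.20423457026481628), (0.19081400334835052, 0.035098765045404434), 72.97901916503906) 0.054857255752733126
-90 -0.016749973356733203 0.016228280390243956
-75 -0.017587824004879547 0.017511653465479473
-60 -0.01752357000949387 0.017301446089141106
-45 -0.013365678478849709 0.012704456216913095
-30 -0.013428572235265925 0.013113010321082941
-15 -0.01345954031133032 0.012828359490351682
0 -0.013487421403597688 0.013189122161810252
15 -0.01270652654648594 0.01293832295007138
30 -0.013562565053312305 0.012592917132746927
45 -0.012812348999311808 0.012923010086713614
60 -0.013610914491014238 0.01332164757040979
75 -0.013653188546667172 0.013036431591467635
90 -0.013675594323592088 0.01334443031600543
[0.2943 0.9557] 72.88274
```

View pics/w1.png

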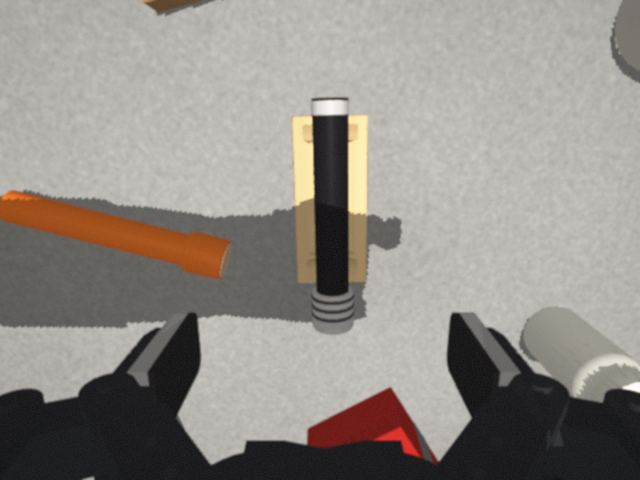

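The wrist view shows the torch at pixels (330,100)–(333,330), tail up, with the fingers either side of it and the path clear. Align, lower and grip.

Request:
play_rows(steps=[0.0156,0.0065,0,-1.1,0.085,0,0,0.025,0,0.085,0,0,0.025,0,0.085,0,0,0.025,0,0.085,0,0,0.025,0,0.085], force=60)

```text
time: 2.65
position: [0.53, -0.1877, 0.1302]
orientation: [0.806, 0.591, -0.0, -0.0]
contact_force: [0.2, 0.1, 0.6]
gripper_width: 0.0853
grasp_force: 0.0
```

Request:
play_rows(steps=[0,0,0.025,0,0.085,0,0,0.025,0,0.085,0,0,0.025,0,0.085,0,0,0.025,0,0.085,0,0,0.014,0,0.085])

```text
time: 3.07
position: [0.5282, -0.1873, 0.0144]
orientation: [0.806, 0.591, -0.001, -0.002]
contact_force: [-1.2, -0.3, 0.5]
gripper_width: 0.0849
grasp_force: 0.0
```

Request:
play_rows(steps=[0,0,0,0,0.05,0,0,0,0,0.05,0,0,0,0,0.05,0,0,0,0,0.05,0,0,0,0,0.05])

```text
time: 3.48
position: [0.532, -0.1875, 0.0187]
orientation: [0.806, 0.592, 0.001, 0.001]
contact_force: [0.0, 0.5, -0.6]
gripper_width: 0.0498
grasp_force: 0.0
```

Request:
play_rows(steps=[0.005,0,0.002,0,0.045,0,0,0,0,0.02,0,0,0,0,0.02,0,0,0,0,0.02,0,0,0,0,0.02], force=80)

```text
time: 3.9
position: [0.5343, -0.1821, 0.0162]
orientation: [0.806, 0.592, 0.001, 0.001]
contact_force: [4.8, 0.6, 3.9]
gripper_width: 0.0262
grasp_force: 78.4
```

Request:
play_rows(steps=[0,0,0,0,0.02,0,0,0,0,0.02,0,0,0,0,0.02,0,0,-0.01,0,0.02,0,0,-0.02,0,0.02])

```text
time: 4.32
position: [0.5285, -0.1811, 0.0428]
orientation: [0.806, 0.592, -0.003, -0.003]
contact_force: [-0.7, 0.9, -2.4]
gripper_width: 0.0261
grasp_force: 78.7
```

Request:
play_rows(steps=[0,0,-0.025,0,0.02,0,0,-0.025,0,0.02,0,0,-0.025,0,0.02,0,0,-0.025,0,0.02,0,0,0,0,0.02])

```text
time: 4.73
position: [0.5336, -0.183, 0.1496]
orientation: [0.806, 0.592, 0.001, 0.002]
contact_force: [1.7, 0.4, -1.3]
gripper_width: 0.0256
grasp_force: 78.9
```

Request:
play_rows(steps=[0,0,-0.01,-3,0.02,0,0,-0.01,-3.1,0.02,0.016,-0.006,0,0,0.02,0.032,-0.011,0,0,0.02,0.033,-0.012,0,0,0.02])

```text
time: 5.15
position: [0.5181, -0.097, 0.1638]
orientation: [0.774, 0.633, -0.001, -0.001]
contact_force: [0.6, 0.7, -3.3]
gripper_width: 0.0261
grasp_force: 78.9
```

Request:
play_rows(steps=[0.033,-0.012,0,0,0.02,0.033,-0.012,0,0,0.02,0.033,-0.012,0,0,0.02,0.033,-0.012,0,0,0.02,0.033,-0.012,0,0,0.02])

```text
time: 5.57
position: [0.491, 0.0774, 0.1638]
orientation: [0.774, 0.634, -0.002, -0.001]
contact_force: [0.1, 0.6, -1.1]
gripper_width: 0.0261
grasp_force: 78.9
```

Request:
play_rows(steps=[0.033,-0.012,0,0,0.02,0.033,-0.012,0,0,0.02,0.033,-0.011,0,0,0.02,0.018,-0.006,0,0,0.02,0,0,0,0,0.02])

```text
time: 5.98
position: [0.4742, 0.202, 0.1638]
orientation: [0.772, 0.635, -0.001, -0.001]
contact_force: [-0.9, -0.9, -1.4]
gripper_width: 0.0259
grasp_force: 78.9
```

Request:
play_rows(steps=[0,0,0,0,0.02,0,0,0,0,0.02])

```text
time: 6.15
position: [0.4752, 0.1982, 0.1642]
orientation: [0.774, 0.634, -0.002, -0.0]
contact_force: [0.2, -0.2, -2.2]
gripper_width: 0.0259
grasp_force: 78.9
```

```bash
cat > look.py <<'E'
from h import *
import sys
np.set_printoptions(precision=4,suppress=True)
s=robot.state();print(s["position"],s["orientation"],s["joint_pos"])
n=sys.argv[1]
im,d,K,R,t=grab("wrist"); cv2.imwrite(f"pics/{n}.png",im); np.savez(f"{n}.npz",im=im,d=d,K=K,R=R,t=t)
P=cloud(d,K,R,t); S=np.array([.5549,.188]);a=np.radians(78.96);u=np.array([np.cos(a),np.sin(a)]);v=np.array([-u[1],u[0]])
X=(P[...,:2]-S)@u;Y=(P[...,:2]-S)@v;Z=P[...,2]
np.savez(n+"c.npz",X=X,Y=Y,Z=Z)
B=(d>0)&(X>-.08)&(X<.16)&(abs(Y)<.05)
b=B&(Z>.004)&(Z<.014); r=cv2.minAreaRect(np.c_[X[b],Y[b]].astype(np.float32)*1000);print("base mm, cradle frame",r)
for lo,hi in((.055,.075),):
  m=B&(Z>lo)&(Z<hi); k,l,st,ce=cv2.connectedComponentsWithStats(m.astype(np.uint8))
  for i in range(1,k):
    if st[i][4]>15: q=l==i; print(st[i][4],ce[i],"x",X[q].min(),X[q].max(),"y",Y[q].min(),Y[q].max(),"z",Z[q].max())
E
python3 look.py w2
```

```text
[0.4752 0.1982 0.1642] [ 0.7735  0.6338 -0.0016 -0.    ] [ 0.3957  0.1957 -0.3576  1.0204 -0.0009  2.1645]
base mm, cradle frame ((39.69749450683594, -1.549041748046875), (198.76449584960938, 72.66094207763672), 0.7888596057891846)
3811 [475.5106  22.8426] x 0.1003966066043684 0.126678160960397 y -0.02343265254994359 0.020437707609169305 z 0.06163594153706667
455 [444.6659 135.4154] x 0.04916778366511531 0.06663266822641555 y 0.007090831511042538 0.017372795960452606 z 0.07155542325648036
688 [495.7166 135.3416] x 0.049085406192571505 0.06654764678195955 y -0.02140377845073241 -0.010301667989966375 z 0.07139908011088797
387 [433.0594 281.2481] x -0.03848141326320478 -0.020746666133956617 y 0.007356165958358638 0.017807454377101423 z 0.07136195624174692
532 [479.4492 283.0489] x -0.03889382689836711 -0.02112058674028987 y -0.020856957853873075 -0.010090709310927282 z 0.07161777232824128
```

View pics/w2.png

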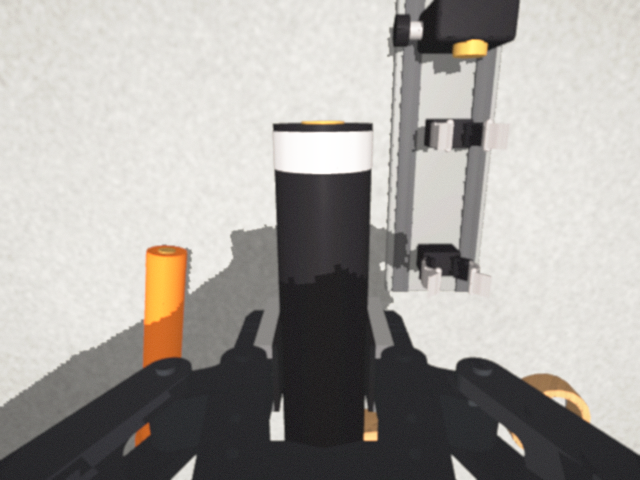

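The view shows the cradle at upper right: clips at rows ~135 and ~282, brass contact at (470,48). The held torch has its tail end at (322,122). Next I measure the torch in hand with the same camera.

```bash
cat > tor.py <<'E'
import numpy as np,sys
f=np.load(sys.argv[1]+"c.npz");X,Y,Z=f["X"],f["Y"],f["Z"]
y0=float(sys.argv[2]); z0=float(sys.argv[3])
v,u=np.mgrid[0:480,0:640]
m=(abs(Y-y0)<.03)&(Z>z0-.025)&(Z<z0+.03)&(X<.14)&(X>-.02)&(v<300)
for x in np.arange(.0,.12,.006):
    q=m&(abs(X-x)<.003)
    if q.sum()>30: print("%.3f n%d y %.4f %.4f mid %.4f ztop %.4f"%(x,q.sum(),np.percentile(Y[q],1),np.percentile(Y[q],99),(np.percentile(Y[q],1)+np.percentile(Y[q],99))/2,np.percentile(Z[q],98)))
print("tail x",np.percentile(X[m],99.7))
E
python3 - <<'E'
import numpy as np
p=np.array([.4752,.1982])-[.5549,.188];a=np.radians(78.96);print("tcp XY",p@[np.cos(a),np.sin(a)],p@[-np.sin(a),np.cos(a)],"phi",np.degrees(2*np.arctan2(.6338,.7735)))
E
python3 tor.py w2 0.080 0.183
```

```text
tcp XY -0.005250855942776925 0.08017829202389007 phi 78.66185866729467
0.006 n90 y 0.0601 0.0992 mid 0.0797 ztop 0.1709
0.018 n793 y 0.0661 0.0931 mid 0.0796 ztop 0.1979
0.024 n1790 y 0.0665 0.0930 mid 0.0797 ztop 0.1980
0.030 n1872 y 0.0664 0.0929 mid 0.0797 ztop 0.1980
0.036 n1924 y 0.0664 0.0929 mid 0.0797 ztop 0.1980
0.042 n2048 y 0.0663 0.0930 mid 0.0796 ztop 0.1981
0.048 n2130 y 0.0664 0.0929 mid 0.0796 ztop 0.1982
0.054 n2229 y 0.0663 0.0930 mid 0.0797 ztop 0.1982
0.060 n2376 y 0.0661 0.0930 mid 0.0796 ztop 0.1984
0.066 n1706 y 0.0663 0.0930 mid 0.0796 ztop 0.1983
tail x 0.06696660381157361
```

Request:
play_rows(steps=[0.001,0.016,0,0.3,0.02,0.001,0.02,0,0,0.02,0.001,0.02,0,0,0.02,0.001,0.016,0,0,0.02,0.001,0.0093,0,0,0.02], force=110)

```text
time: 6.62
position: [0.5587, 0.186, 0.165]
orientation: [0.776, 0.631, -0.0, 0.0]
contact_force: [0.5, 0.4, -1.9]
gripper_width: 0.0251
grasp_force: 108.2
```

Request:
play_rows(steps=[0,0,0.02,0,0.02,0,0,0.02,0,0.02,0,0,0.02,0,0.02,0,0,0.02,0,0.02,0,0,0.01,0,0.02])

```text
time: 7.03
position: [0.5551, 0.1863, 0.0726]
orientation: [0.776, 0.631, -0.002, -0.001]
contact_force: [-0.3, 0.3, -2.8]
gripper_width: 0.0255
grasp_force: 108.5
```

Request:
play_rows(steps=[0,0,0,0,0.02,0,0,0,0,0.02,0,0,0,0,0.02,0,0,0,0,0.02])

```text
time: 7.37
position: [0.5581, 0.1882, 0.0768]
orientation: [0.775, 0.632, 0.001, 0.0]
contact_force: [0.8, 0.2, -2.4]
gripper_width: 0.0252
grasp_force: 108.5
```

```bash
python3 look.py w3; python3 - <<'E'
from h import *
p=robot.state()["position"][:2]-np.array([.5549,.188]);a=np.radians(78.96);print("tcp XY",p@[np.cos(a),np.sin(a)],p@[-np.sin(a),np.cos(a)])
E
python3 tor.py w3 -0.0015 0.09
```

```text
[0.5581 0.1882 0.0768] [0.7752 0.6318 0.0011 0.0004] [ 0.3252  0.3954 -0.3002  0.8728 -0.      2.0992]
base mm, cradle frame ((48.90130615234375, -1.7693099975585938), (70.3302230834961, 151.4046173095703), 89.9207534790039)
3458 [315.0966  14.6047] x 0.10018075016664832 0.1126954119662998 y -0.023957086031473243 0.020098466051790095 z 0.06171187517422237
463 [267.9978 166.6674] x 0.05057310380231156 0.06472918046209285 y 0.01338454024901114 0.01733429409947564 z 0.072365439383039
tcp XY 0.0008459673406741083 -0.0030630225611017695
0.012 n81 y -0.0228 0.0155 mid -0.0036 ztop 0.0836
0.024 n856 y -0.0173 0.0098 mid -0.0037 ztop 0.1102
0.030 n1768 y -0.0169 0.0096 mid -0.0037 ztop 0.1106
0.036 n1875 y -0.0171 0.0095 mid -0.0038 ztop 0.1106
0.042 n1930 y -0.0169 0.0094 mid -0.0038 ztop 0.1107
0.048 n2043 y -0.0171 0.0097 mid -0.0037 ztop 0.1108
0.054 n2335 y -0.0171 0.0167 mid -0.0002 ztop 0.1107
0.060 n2421 y -0.0172 0.0167 mid -0.0002 ztop 0.1109
0.066 n2433 y -0.0174 0.0154 mid -0.0010 ztop 0.1112
0.072 n1660 y -0.0173 0.0092 mid -0.0041 ztop 0.1109
tail x 0.0728849743087545
```

View pics/w3.png

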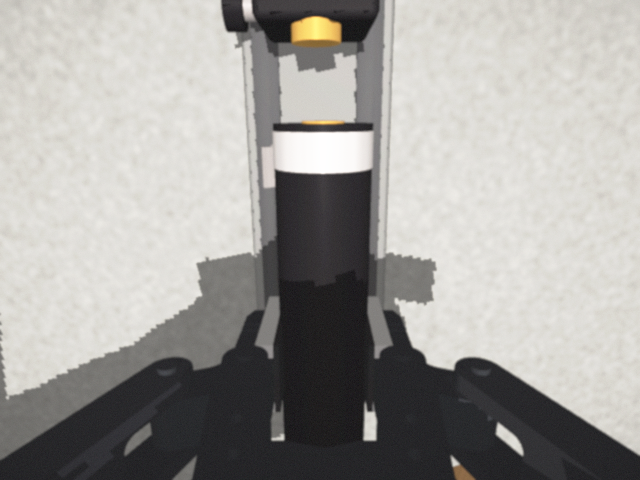

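The torch hangs over the clips, tail at (322,122), about 2 mm off sideways, with the contact at (317,30) ahead of it. Correct, then press down gently.

Request:
play_rows(steps=[0,-0.002,0.005,0,0.02,0,0,0.005,0,0.02,0,0,0.005,0,0.02,0,0,0,0,0.02,0,0,0,0,0.02])

```text
time: 7.83
position: [0.5544, 0.1882, 0.0596]
orientation: [0.775, 0.632, -0.001, -0.0]
contact_force: [0.6, -0.2, -2.6]
gripper_width: 0.0255
grasp_force: 108.5
```

Request:
play_rows(steps=[0,0,0.004,0,0.02,0,0,0.004,0,0.02,0,0,0.002,0,0.02,0,0,0,0,0.02,0,0,0,0,0.02])

```text
time: 8.25
position: [0.556, 0.1887, 0.0509]
orientation: [0.775, 0.632, 0.001, 0.0]
contact_force: [0.9, 0.9, 2.8]
gripper_width: 0.0252
grasp_force: 109.3
```

```bash
cat > st.py <<'E'
from h import *
s=robot.state();p=s["position"][:2]-np.array([.5549,.188]);a=np.radians(78.96)
print("tcp XYZ",p@[np.cos(a),np.sin(a)],p@[-np.sin(a),np.cos(a)],s["position"][2],"F",s["contact_force"],"T",s["torque"],s["time"])
E
python3 st.py
```

```text
tcp XYZ 0.0009136081659351582 -0.0009296517318831195 0.050883197547082065 F [0.93071833 0.8766355  2.83904625] T [ 0.28777166 -0.17785557  0.07669266] 8.25
```

Request:
play_rows(steps=[0,0,0.003,0,0.02,0,0,0.003,0,0.02,0,0,0.002,0,0.02,0,0,0,0,0.02,0,0,0,0,0.02])

```text
time: 8.67
position: [0.5557, 0.1887, 0.0426]
orientation: [0.775, 0.632, 0.001, 0.0]
contact_force: [0.8, 1.2, 1.8]
gripper_width: 0.0251
grasp_force: 109.3
```

Request:
play_rows(steps=[0,0,0.003,0,0.02,0,0,0.003,0,0.02,0,0,0.001,0,0.02,0,0,0,0,0.02,0,0,0,0,0.02])

```text
time: 9.08
position: [0.5544, 0.1878, 0.0341]
orientation: [0.775, 0.632, -0.001, -0.0]
contact_force: [2.9, 0.1, -10.4]
gripper_width: 0.0256
grasp_force: 108.4
```

```bash
python3 st.py
```

```text
tcp XYZ -0.0002614234690536535 0.00048487003364284874 0.03408375945619293 F [  2.93669138   0.10067934 -10.44069568] T [ 0.05932323 -0.77414112  0.00634463] 9.0833
```

Request:
play_rows(steps=[0,0,0.002,0,0.02,0,0,0.001,0,0.02,0,0,0.001,0,0.02,0,0,0,0,0.02,0,0,0,0,0.02])

```text
time: 9.5
position: [0.5553, 0.1881, 0.0313]
orientation: [0.775, 0.632, -0.0, 0.0]
contact_force: [4.0, -2.1, -5.9]
gripper_width: 0.0254
grasp_force: 108.7
```

```bash
python3 st.py; python3 look.py w4; python3 tor.py w4 -0.0015 0.047
```

```text
tcp XYZ 0.00013471167036517963 -0.0003810122390900777 0.03127984247626764 F [ 3.99572187 -2.14302101 -5.86456348] T [-0.35743023 -0.78830924  0.02367538] 9.5
[0.5553 0.1881 0.0313] [ 0.7751  0.6318 -0.      0.0004] [ 0.3269  0.4404 -0.3509  0.7792 -0.0007  2.1008]
base mm, cradle frame ((49.387142181396484, -1.7755279541015625), (70.4910659790039, 127.67727661132812), 89.88845825195312)
330 [323.8121   2.4242] x 0.09991342369801419 0.10155760463964614 y -0.009122547597694762 0.005815578474826315 z 0.05955296461388826
36155 [323.1289 275.5511] x -0.0308178315996876 0.07254170912902363 y -0.027431465075830608 0.02549280488948442 z 0.07499935998713839
113 [209.646  368.5929] x 0.008048388600870945 0.009812509390157756 y 0.026948487376883896 0.033537115089367936 z 0.07498819928122404
120 [437.2167 368.7417] x 0.007570138272982549 0.008986337759784793 y -0.03546103853021676 -0.02871842552648102 z 0.07499471835039068
0.012 n82 y -0.0202 0.0182 mid -0.0010 ztop 0.0389
0.024 n1034 y -0.0146 0.0125 mid -0.0010 ztop 0.0645
0.030 n1790 y -0.0141 0.0123 mid -0.0009 ztop 0.0647
0.036 n1882 y -0.0143 0.0122 mid -0.0011 ztop 0.0648
0.042 n1941 y -0.0142 0.0122 mid -0.0010 ztop 0.0648
0.048 n2088 y -0.0184 0.0165 mid -0.0010 ztop 0.0681
0.054 n3727 y -0.0209 0.0188 mid -0.0010 ztop 0.0703
0.060 n3918 y -0.0208 0.0188 mid -0.0010 ztop 0.0703
0.066 n3071 y -0.0202 0.0180 mid -0.0011 ztop 0.0697
0.072 n1368 y -0.0145 0.0120 mid -0.0012 ztop 0.0647
0.102 n1169 y -0.0106 0.0068 mid -0.0019 ztop 0.0587
0.108 n693 y -0.0225 0.0187 mid -0.0019 ztop 0.0350
tail x 0.1066733014022933
```

```bash
python3 - <<'E'
from h import *
for n in("w3","w2"):
    f=np.load(n+".npz");c=np.load(n+"c.npz");im=f["im"].astype(int)
    g=(im[...,2]-im[...,0]>60)&(c["X"]>.07)&(c["X"]<.13)&(abs(c["Y"])<.015)&(f["d"]>0)&(c["Z"]>.03)
    q=c["X"][g];print(n,g.sum(),np.percentile(q,[0,2,10,50,90]),c["Y"][g].mean(),c["Z"][g].min(),c["Z"][g].max())
E
```

```text
w3 1487 [0.07242509 0.07255618 0.07315247 0.10226307 0.10608682] -0.0020560145178345475 0.03144380123090542 0.11110222147105199
w2 560 [0.10035087 0.10044527 0.10058769 0.10325929 0.10654727] -0.0002362772390843953 0.040694870614225664 0.060200093479245605
```

Request:
play_rows(steps=[0,0.0007,0.0007,0,0.02,0,0,0,0,0.02,0,0,0,0,0.02])

```text
time: 9.8
position: [0.5558, 0.1882, 0.0307]
orientation: [0.775, 0.632, 0.0, 0.0]
contact_force: [2.2, -1.7, -1.9]
gripper_width: 0.0256
grasp_force: 108.7
```

Request:
play_rows(steps=[0.001,0,0,0,0.02,0.001,0,0,0,0.02,0.001,0,0,0,0.02,0.001,0,0,0,0.02,0.001,0,0,0,0.02])

```text
time: 10.22
position: [0.5567, 0.1922, 0.0306]
orientation: [0.775, 0.632, -0.001, 0.001]
contact_force: [2.2, -4.6, -1.3]
gripper_width: 0.0256
grasp_force: 108.7
```

```bash
python3 st.py
```

```text
tcp XYZ 0.004465556489309053 -0.000963799912555441 0.0305876584965258 F [ 2.21613835 -4.55687546 -1.32179908] T [-1.01869815 -0.55994884  0.09139957] 10.2167
```

Request:
play_rows(steps=[0.002,0,0,0,0.02,0.002,0,0,0,0.02,0.002,0,0,0,0.02,0.002,0,0,0,0.02,0.002,0,0,0,0.02])

```text
time: 10.63
position: [0.5587, 0.202, 0.0306]
orientation: [0.775, 0.632, -0.001, 0.001]
contact_force: [2.8, -5.2, -1.4]
gripper_width: 0.0253
grasp_force: 108.8
```

Request:
play_rows(steps=[0.002,0,0,0,0.02,0.002,0,0,0,0.02,0.002,0,0,0,0.02,0.001,0,0,0,0.02,0.001,0,0,0,0.02])

```text
time: 11.05
position: [0.5603, 0.2099, 0.0305]
orientation: [0.775, 0.632, -0.001, 0.001]
contact_force: [2.5, -5.1, -2.6]
gripper_width: 0.0254
grasp_force: 108.8
```

```bash
python3 st.py; python3 look.py w5 | head -1; python3 tor.py w5 -0.0015 0.047|tail -8
```

```text
tcp XYZ 0.022520813673901154 -0.0011063118623955287 0.03053274459864803 F [ 2.4662551  -5.12888985 -2.6188866 ] T [-0.93837985 -0.59984723  0.18654739] 11.05
[0.5603 0.2099 0.0305] [ 0.7752  0.6318 -0.0006  0.0007] [ 0.3594  0.4611 -0.3194  0.791  -0.0018  2.1334]
0.078 n2154 y -0.0152 0.0114 mid -0.0019 ztop 0.0641
0.084 n2289 y -0.0154 0.0115 mid -0.0019 ztop 0.0642
0.090 n2375 y -0.0152 0.0115 mid -0.0019 ztop 0.0642
0.096 n745 y -0.0151 0.0111 mid -0.0020 ztop 0.0640
0.102 n1387 y -0.0105 0.0067 mid -0.0019 ztop 0.0593
0.108 n4636 y -0.0227 0.0191 mid -0.0018 ztop 0.0605
0.114 n4888 y -0.0231 0.0282 mid 0.0025 ztop 0.0607
tail x 0.1228500260485511
```

Request:
play_rows(steps=[0.001,0,0,0,0.02,0.001,0,0,0,0.02,0.001,0,0,0,0.02,0.001,0,0,0,0.02,0.001,0,0,0,0.02])

```text
time: 11.52
position: [0.5613, 0.2147, 0.0305]
orientation: [0.775, 0.632, -0.001, 0.001]
contact_force: [2.4, -4.4, -3.7]
gripper_width: 0.0255
grasp_force: 108.8
```

Request:
play_rows(steps=[0.0007,0,0,0,0.02,0.0006,0,0,0,0.02,0.0006,0,0,0,0.02,0,0,0,0,0.02,0,0,0,0,0.02])

```text
time: 11.93
position: [0.5617, 0.2165, 0.0305]
orientation: [0.775, 0.632, -0.001, 0.001]
contact_force: [2.2, -4.6, -2.4]
gripper_width: 0.0254
grasp_force: 108.8
```

```bash
python3 st.py
```

```text
tcp XYZ 0.029316977092960696 -0.0011864656592729741 0.030485043142261484 F [ 2.23348989 -4.60487602 -2.39832998] T [-1.02625797 -0.55203622  0.1619443 ] 11.9333
```

Request:
play_rows(steps=[0.0005,0,0,0,0.02,0,0,0,0,0.02,0.0005,0,0,0,0.02,0,0,0,0,0.02])

```text
time: 12.27
position: [0.5618, 0.2173, 0.0305]
orientation: [0.775, 0.632, -0.001, 0.001]
contact_force: [3.0, -4.7, -1.9]
gripper_width: 0.0255
grasp_force: 108.8
```

Request:
play_rows(steps=[0.0005,0,0,0,0.02,0,0,0,0,0.02,0.0005,0,0,0,0.02,0,0,0,0,0.02])

```text
time: 12.6
position: [0.562, 0.2182, 0.0305]
orientation: [0.775, 0.632, -0.001, 0.001]
contact_force: [3.3, -5.0, -2.4]
gripper_width: 0.0255
grasp_force: 108.8
```

```bash
python3 st.py
```

```text
tcp XYZ 0.03103467608814077 -0.0011945469698891502 0.030482661475310657 F [ 3.28687696 -5.00599831 -2.36058952] T [-1.07997669 -0.57274902  0.14426196] 12.6
```

Request:
play_rows(steps=[0.0004,0,0,0,0.02,0,0,0,0,0.02])

```text
time: 12.77
position: [0.5621, 0.2186, 0.0305]
orientation: [0.775, 0.632, -0.001, 0.001]
contact_force: [3.2, -6.0, -2.0]
gripper_width: 0.0254
grasp_force: 108.8
```

Request:
play_rows(steps=[0.0004,0,0,0,0.02,0,0,0,0,0.02])

```text
time: 12.93
position: [0.5622, 0.2189, 0.0305]
orientation: [0.775, 0.632, -0.001, 0.001]
contact_force: [2.4, -5.2, -2.6]
gripper_width: 0.0256
grasp_force: 108.8
```

Request:
play_rows(steps=[0.0004,0,0,0,0.02,0,0,0,0,0.02])

```text
time: 13.1
position: [0.5622, 0.2193, 0.0305]
orientation: [0.775, 0.632, -0.001, 0.001]
contact_force: [1.8, -5.7, -1.4]
gripper_width: 0.0253
grasp_force: 108.8
```

```bash
python3 st.py; python3 look.py w6|head -1; python3 - <<'E'
import cv2;im=cv2.imread("pics/w6.png");cv2.imwrite("pics/w6c.png",cv2.resize(im[:220,180:480],None,fx=2.5,fy=2.5))
E
python3 tor.py w6 -0.0015 0.047|tail -6
```

```text
tcp XYZ 0.03214457711501333 -0.001196619964090013 0.03047305696636726 F [ 1.80631744 -5.66152105 -1.37828616] T [-1.2119645  -0.48564762  0.27824358] 13.1
[0.5622 0.2193 0.0305] [ 0.7752  0.6317 -0.0009  0.001 ] [ 0.3733  0.4697 -0.3055  0.7968 -0.0024  2.1474]
0.090 n2177 y -0.0152 0.0113 mid -0.0019 ztop 0.0640
0.096 n2343 y -0.0155 0.0115 mid -0.0020 ztop 0.0642
0.102 n2335 y -0.0153 0.0114 mid -0.0019 ztop 0.0642
0.108 n3547 y -0.0227 0.0192 mid -0.0018 ztop 0.0605
0.114 n4521 y -0.0231 0.0281 mid 0.0025 ztop 0.0607
tail x 0.13001650050388097
```

View pics/w6c.png

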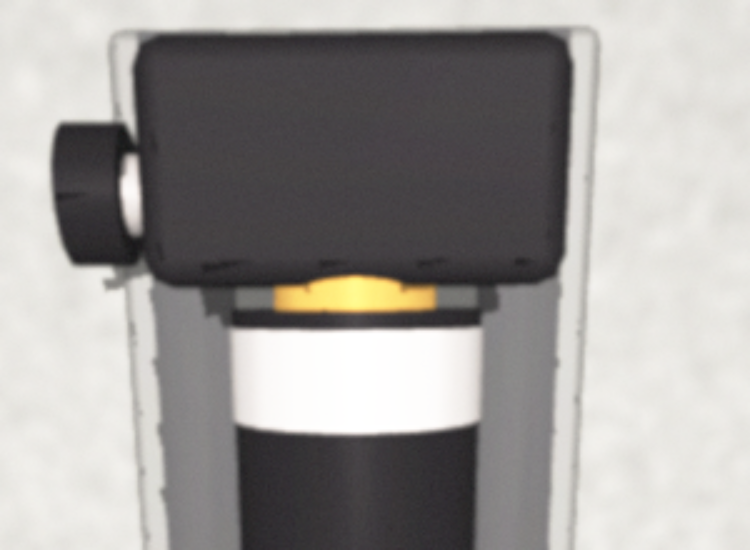

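The tail sits against the brass contact at about (355,310) in the crop, and the contact has been pushed in partway. Continue to the firm stop.

Request:
play_rows(steps=[0.0004,0,0,0,0.02,0,0,0,0,0.02])

```text
time: 13.32
position: [0.5623, 0.2197, 0.0305]
orientation: [0.775, 0.632, -0.001, 0.001]
contact_force: [3.1, -5.8, -1.1]
gripper_width: 0.0259
grasp_force: 108.8
```

Request:
play_rows(steps=[0.0003,0,0,0,0.02,0,0,0,0,0.02])

```text
time: 13.48
position: [0.5623, 0.2197, 0.0304]
orientation: [0.775, 0.632, -0.001, 0.001]
contact_force: [2.2, -7.2, -2.1]
gripper_width: 0.0252
grasp_force: 108.8
```

Request:
play_rows(steps=[0.0003,0,0,0,0.02,0,0,0,0,0.02])

```text
time: 13.65
position: [0.5623, 0.2198, 0.0305]
orientation: [0.775, 0.632, -0.001, 0.001]
contact_force: [2.4, -8.5, -0.5]
gripper_width: 0.0253
grasp_force: 108.8
```

The force rises while position stalls, so the contact is at its stop. Release and retreat.

Request:
play_rows(steps=[0,0,0,0,0.03,0,0,0,0,0.045,0,0,0,0,0.06,0,0,0,0,0.06,0,0,0,0,0.06], force=20)

```text
time: 14.07
position: [0.5625, 0.222, 0.0308]
orientation: [0.775, 0.632, 0.0, -0.0]
contact_force: [0.4, -0.5, -0.8]
gripper_width: 0.0602
grasp_force: 0.0
```

```bash
python3 st.py; python3 look.py w7|head -1; python3 tor.py w7 -0.0015 0.047|tail -6
```

```text
tcp XYZ 0.03484764224469451 -0.0009780534442884025 0.03079167594691927 F [ 0.36411929 -0.47647576 -0.84496117] T [0.02369787 0.0105543  0.02373435] 14.0667
[0.5625 0.222  0.0308] [ 0.775   0.632   0.0002 -0.0002] [ 0.3756  0.4704 -0.3035  0.7967  0.0005  2.149 ]
0.090 n2118 y -0.0152 0.0114 mid -0.0019 ztop 0.0642
0.096 n2282 y -0.0153 0.0116 mid -0.0019 ztop 0.0644
0.102 n2374 y -0.0151 0.0115 mid -0.0018 ztop 0.0642
0.108 n3371 y -0.0228 0.0193 mid -0.0017 ztop 0.0605
0.114 n4370 y -0.0231 0.0281 mid 0.0025 ztop 0.0607
tail x 0.13000439127961141
```

Request:
play_rows(steps=[-0.002,0,-0.01,0,0.06,0,0,-0.02,0,0.06,0,0,-0.02,0,0.06,0,0,-0.025,0,0.06,0,0,-0.025,0,0.06])

```text
time: 14.53
position: [0.5618, 0.2194, 0.1321]
orientation: [0.775, 0.632, -0.0, -0.0]
contact_force: [0.5, 0.7, 0.6]
gripper_width: 0.0601
grasp_force: 0.0
```

Request:
play_rows(steps=[-0.01,0,-0.025,0,0.06,-0.01,0,-0.02,0,0.06,0,0,0,0,0.06,0,0,0,0,0.06,0,0,0,0,0.06])

```text
time: 14.95
position: [0.558, 0.2, 0.1755]
orientation: [0.775, 0.632, 0.0, -0.0]
contact_force: [0.1, -0.4, -0.2]
gripper_width: 0.0603
grasp_force: 0.0
```

```bash
python3 look.py w8|head -1; python3 - <<'E'
import numpy as np,cv2
c=np.load("w8c.npz");X,Y,Z=c["X"],c["Y"],c["Z"];im=np.load("w8.npz")["im"].astype(int)
for x in np.arange(-.06,.11,.012):
    q=(abs(X-x)<.003)&(abs(Y+.002)<.008)&(Z>.03)
    if q.sum()>10: print("%.3f ztop %.4f"%(x,np.percentile(Z[q],95)))
q=(abs(X-.085)<.006)&(abs(Y)<.03)&(Z>.045);print("y mid",(Y[q].min()+Y[q].max())/2)
w=(im.min(-1)>170)&(abs(Y+.002)<.008)&(Z>.05)&(X>.08)&(X<.13);print("white band X",X[w].min(),X[w].max())
w=(abs(Y+.002)<.006)&(Z>.0625)&(X>.08)&(X<.13);print("tail top X",X[w].max())
E
```

```text
[0.558  0.2    0.1755] [ 0.7752  0.6318  0.     -0.0001] [ 0.3441  0.3267 -0.1577  1.0864  0.0002  2.118 ]
-0.060 ztop 0.0677
-0.048 ztop 0.0638
-0.036 ztop 0.0637
-0.024 ztop 0.0639
-0.012 ztop 0.0637
-0.000 ztop 0.0640
0.012 ztop 0.0638
0.024 ztop 0.2579
0.036 ztop 0.0640
0.048 ztop 0.0639
0.060 ztop 0.0639
0.072 ztop 0.0639
0.084 ztop 0.3176
0.096 ztop 0.0643
0.108 ztop 0.0602
y mid -0.0018070020835688951
white band X 0.08564898821560941 0.1023950681468355
tail top X 0.1043858185404485
```

View pics/w8.png

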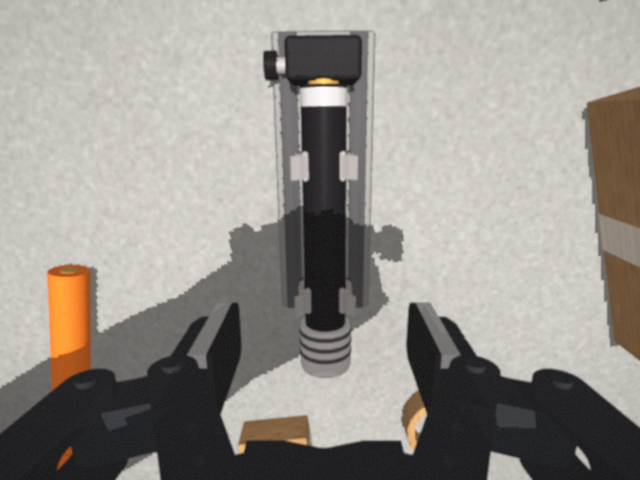

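The torch lies level in both clips, at rows ~165 and ~300. Its tail is at (323,87) against the contact, at X = 104.4 mm in my cradle frame versus 100.3 mm for the free contact face, so the contact is about 4 mm in. The gripper is clear of everything.

```bash
python3 -c "
from bench import robot
print(robot.sign_off())"
```

```text
the job is handed in; nothing more can be done
None
```

The torch is clipped into both cradle clips with its contact pushed in to the stop (about 4 mm by camera), the gripper has let go and is clear, and the job is handed in; no verdict was returned.

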